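# Open the brine strainer: snap tab in, lid pushed off the well

### The job

Open the steel brine strainer for inspection: press its snap tab fully in so that it stays down, then push the released lid by its rib along the rails, off the well and over the tab, until it rests against or close to the stop at the other end. Only press and push: the lid must not be lifted or tipped, and the things standing around the strainer stay where they are. Finish with the hand clear of everything.

Things in the scene. Friction and masses are not known exactly. Their poses are not given: they have to be found in the camera images.
- strainer: Brine strainer, fixed: low steel box, foot 262 mm (y) x 132 mm (x), two hose stubs on +x out to 78 mm. Origin under its centre at table height, z up; turned up to about 0.5 rad. The lid starts over a well in the -y half and slides to +y on two rails (tops z = 50 mm) between guides at x = +-52.5 mm (tops z = 58 mm). In the +y half, x = -31 to 31 mm, is an open channel with floor at z = 30 mm.
- strainer_lid: Loose lid, 0.25 kg: metal plate 100 x 100 x 8 mm with an upright rib across it, 70 mm long (x), at y = 10 to 20 mm, top 31 mm over the underside. Origin under the plate's centre; axes as the strainer's. Seated at y = -58, z = 50 mm in the strainer's frame; against the end stop at y = +64 mm (122 mm travel). Slides with plain friction, a few newtons; 2.5 mm play to each guide.
- lid_push (a point): Middle of the flat upright rear (-y) face of the lid's rib, 19 mm above the lid's underside (11 mm above the plate): push here along the strainer's +y.
- tab_top (a point): Centre of the top of the snap tab, a ribbed paddle 26 (x) by 50 mm (y) in the channel just ahead of the lid's +y edge, at x = 0, y = 20 mm in the strainer's frame. Out, it stands 5 to 7 mm above the rails and blocks the lid; pressed straight down (3.5 N of friction, more if fast) it sinks to 4 mm below the rails, a hard stop. No spring back: it stays where it is left.
- end_stop (a point): Middle of the inner face of the end stop, at x = 0, y = 114 mm, z = 54 mm in the strainer's frame; the stop's top is at z = 58 mm. The lid's leading (+y) edge comes to rest here.
- snap_tab (a joint): Travel of the snap tab, m: 0 = fully out, 0.011 = fully in (hard stop). From about 0.0075 on it clears the lid's underside; starts between 0 and 0.002.
- red_cup: Screw-cap sample cup with a red cap, 49 mm across, 55 mm tall, standing just in front of the strainer (robot side); origin under its centre.
- counter: Hand tally counter, about 54 x 50 x 20 mm, lying just in front of the strainer; origin under its centre.
- wing_nut: Wing nut, 17 x 43 x 20 mm, lying just in front of the strainer; origin under its centre.
- blue_cup: Screw-cap sample cup with a blue cap, 49 mm across, 49 mm tall, at the left of the table; origin under its centre.
- fruit: Peeled pineapple, 85 mm across, 93 mm tall, at the left of the table; origin under its centre.
- thermometer: Probe thermometer, 26 x 178 x 16 mm, lying at the left; origin under its centre.
- spanner: Small spanner, 25 x 163 x 9 mm, lying at the right, left of the bench scale; origin under its centre.
Not all that is in view belongs to the job. There is more than one size of the strainer_lid; the one meant has the size given above.

How it is judged:
By the outcome, as a careful person would: the job done as asked, in the order asked, and still so for the second after the job is handed in, with the robot touching nothing.
It also fails if it takes over 35 s, if anything falls off the work surface, if the arm or the gripper's body presses on something with over 40 N, if the wrist force passes 120 N, or if a joint passes its speed limit or range.

### The arm

A 6-joint arm with a two-finger parallel gripper is mounted at the origin on a cart in front of the work surface, level with it; the furniture and walls round the work are solid. World frame = base frame: x ahead of the robot, y to its left, z up, the work surface at z = 0. Lengths are in mm, angles in rad, forces in N, time in s.
With the tool pointing down it reaches from about 325 to 900 mm from the base axis. Payload 3.5 kg.
Tool frame: the origin (TCP) lies midway between the tips of the shut fingers; the grasp point (between the pads) lies 19 mm behind it; y points along the fingers, z is the direction in which the jaws open and shut, and the axes are right-handed (so a half turn about y gives the same grasp; the last joint's range is limited). The gripper opens to 85 mm and grips with 20 to 120 N. Pads are 22 mm wide; open, the fingers measure 114 mm over their backs; the gripper's body (76 mm by 85 mm) begins 54 mm behind the grasp point. The pads swing forward as they close: fully open they stand 13 mm farther back than shut.
Start: joints at [-1.213, 0.276, -0.026, 1.268, 0, 1.467], TCP at [277.904, -559.814, 231.313] pointing down, gripper open.
Joint ranges: [-3.12, 3.12], [-0.85, 1.88], [-1.08, 1.24], [-1.95, 2.15], [-1.57, 1.53], [-3.14, 3.14]. Speed limits (rad/s): [2.57, 2.57, 3.14, 3.14, 3.14, 3.14].

### API

Orientations are given as a unit quaternion [w, x, y, z].
In Python, from workcell import * gives the robot as it stands. The module is installed in compiled form; this text tells all that it offers.
- The arm moves only by the tool send_rows, never from a script. Its argument "moves" is a list of rows, each a list of 7 numbers: the turn, a rotation vector about the world's x, y, z in rad, then the shift along the world's x, y, z in cm, then the closure, from -1 (fully open) to 1 (shut). A call has 1 to 8 rows; each row is the pose to reach, as a shift and turn from the pose commanded when the call began; what a row does not reach only later rows make up. A row lasts 1/10 s, in which the tool goes at most 50 mm and 8.59 degrees, less where a joint would pass 70% of its speed; a pose out of reach is approached as far as the arm can. A call with a gripper value outside its range is refused whole. The fingers move at their own pace and stop on an object; the grip force is fixed at half the most. Time passes only in rows, so rows that repeat a pose let the fingers close. It gives the time, the measured TCP pose, the force and the opening at its end, in the units of the state.
- state(): the state, without advancing time (a new reading comes with each control period).
- capture(name): name is "side" or "top"; returns the picture (480x640x3 uint8, red, green, blue); there is no depth.
- camera_model(name): a dict with "fx", "fy", "cx", "cy" (pixels), "view" (4x4, takes a point from world to camera coordinates). Camera axes: x right, y down, z forward; pixel columns grow to the right and rows downward; lengths in mm; the calibration is good to about 2 mm. A picture is of the moment at which its call begins. camera_model takes no time and is no camera call.
- job_done(): hands the job in, once; it reports no verdict.
The state is a dict: "time": time; "joint_pos": joint angles; "joint_vel": joint speeds; "joint_efforts": joint torques, N m; "ee_pos": TCP position; "tcp_rot": TCP orientation; "contact_force": force on the tool from outside, world axes, zero at the start; "moment": the same for the moment, N m; "opening": finger opening in mm.
Only numpy, scipy, OpenCV 4.12 (cv2) and the standard library are available. Lean on these libraries where they do the work, as an engineer would, in place of code of your own. Each camera call takes 0.05 s, during which the arm holds its last target.

## Working session

There is one attempt and no reset: what is moved stays moved. The work goes in short steps, Python scripts to look and compute and a tool call to move; the robot and the scene stay as the last step left them, time stands still between calls to the robot, and variables do not carry over. Pictures are saved under pics/ and viewed, and the job is handed in when it is done.

Besides the shell and the picture viewer there is one more tool, called after "Emit:" as name(argument=value, ...) on one line, values as JSON. send_rows: Moves the arm, as the interface text tells. Its arguments: {"type":"object","properties":{"moves":{"type":"array","items":{"type":"array","items":{"type":"number"}}}},"required":["moves"]}

```bash
mkdir -p pics; python3 - <<'E'
from workcell import *
import cv2
for n in("side","top"):
    im=capture(n); cv2.imwrite(f"pics/{n}0.png",im[:,:,::-1]); m=camera_model(n); print(n,m)
s=state(); print(s)
E
```

```text
side {'fx': 615.1832764741794, 'fy': 615.1832764741794, 'cx': 333.628896390943, 'cy': 234.53533373879014, 'view': array([[-8.73115606e-01, -4.87413575e-01,  9.85619713e-03,
         5.08224058e+02],
       [-2.34846627e-01,  4.02797552e-01, -8.84647497e-01,
         1.52391144e+02],
       [ 4.27219147e-01, -7.74714231e-01, -4.66156262e-01,
         1.30553949e+03],
       [ 0.00000000e+00,  0.00000000e+00,  0.00000000e+00,
         1.00000000e+00]])}
top {'fx': 610.6666548415433, 'fy': 610.6666548415433, 'cx': 320.29812121815996, 'cy': 243.52837325310526, 'view': array([[-1.47548661e-02, -9.99874876e-01, -5.70324456e-03,
         9.55005467e+01],
       [-9.91201681e-01,  1.53767435e-02, -1.31464001e-01,
         5.39166270e+02],
       [ 1.31535249e-01,  3.71333186e-03, -9.91304539e-01,
         1.22284277e+03],
       [ 0.00000000e+00,  0.00000000e+00,  0.00000000e+00,
         1.00000000e+00]])}
{'time': 0.1, 'joint_pos': array([-1.21339897e+00,  2.77096333e-01, -2.77809436e-02,  1.26800596e+00,
       -1.68630664e-05,  1.46736597e+00]), 'joint_vel': array([-9.46578043e-04, -4.21950411e-04,  4.24526000e-03, -3.01361260e-05,
        1.55839979e-05, -6.00085016e-04]), 'joint_efforts': array([ 6.79454547e-05, -4.46707821e+01,  2.96128535e+01,  8.48611904e-03,
       -1.38037244e-04, -2.35379588e-06]), 'ee_pos': array([ 277.64494129, -559.13318214,  230.22953431]), 'tcp_rot': array([ 0.16138994, -0.16158865,  0.6891501 , -0.68768782]), 'contact_force': array([-1.06769969,  0.50485666, -0.90573565]), 'moment': array([-0.02531541,  0.00076111,  0.03627224]), 'opening': 85.27477580754089}
```

View pics/top0.png

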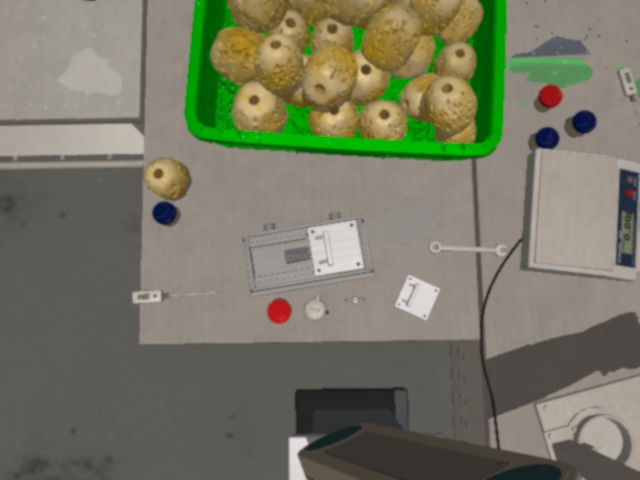

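View pics/side0.png

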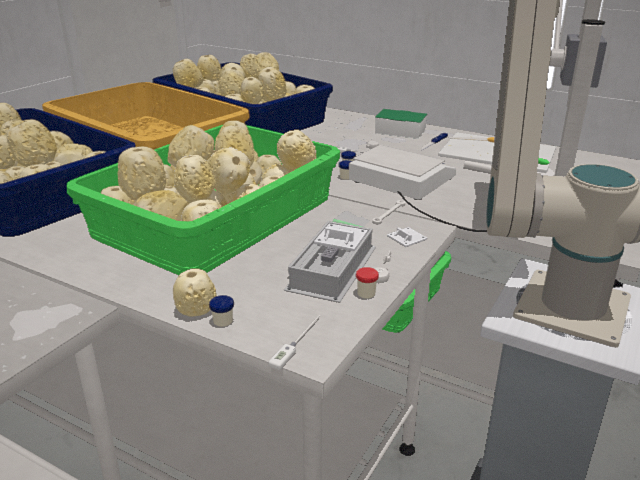

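The top picture shows the strainer at about (308,256), with its lid on the right (the -y half), the tab at (297,255), and the red cup, counter and wing nut in front of it. The smaller decoy lid is at (417,297). I'll enlarge this area.

```bash
python3 - <<'E'
import cv2
a=cv2.imread("pics/top0.png")[205:325,230:390]; cv2.imwrite("pics/topc.png",cv2.resize(a,None,fx=5,fy=5,interpolation=cv2.INTER_CUBIC))
a=cv2.imread("pics/side0.png")[205:315,275:405]; cv2.imwrite("pics/sidec.png",cv2.resize(a,None,fx=5.4,fy=5.4,interpolation=cv2.INTER_CUBIC))
E
```

```text
(no output)
```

View pics/topc.png

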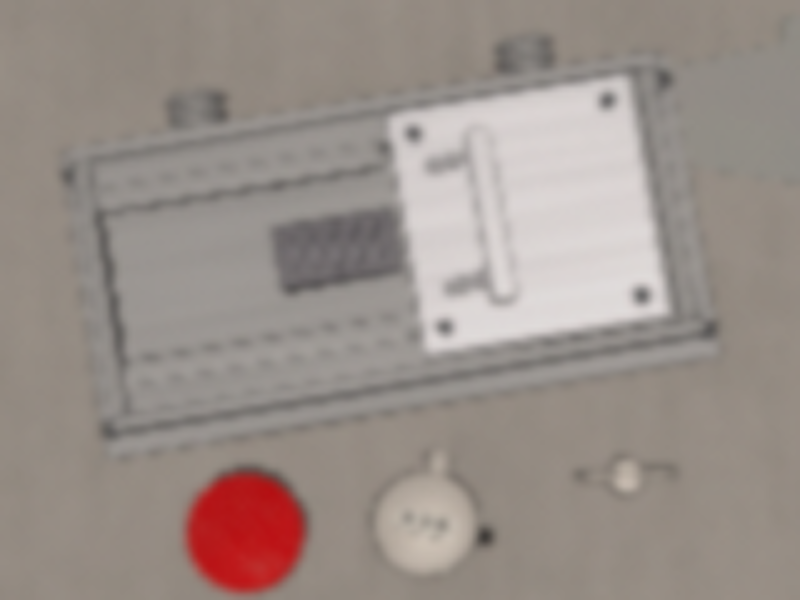

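View pics/sidec.png

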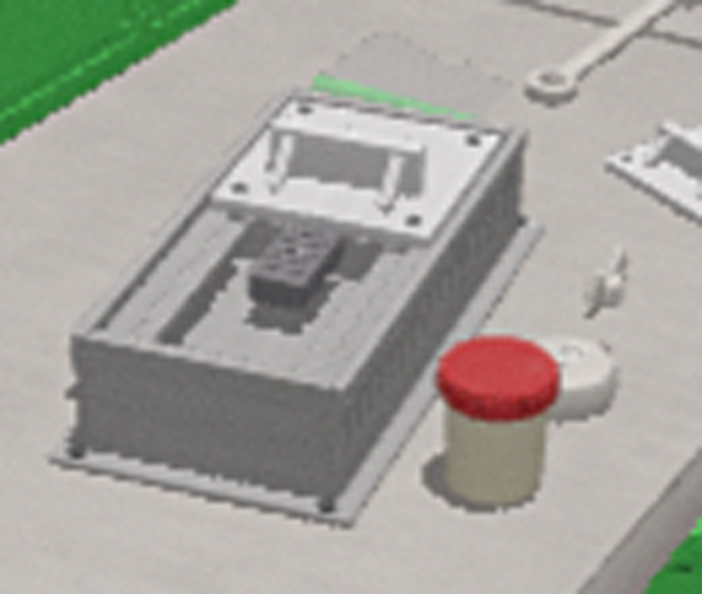

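```bash
cat > h.py <<'E'
import numpy as np
from workcell import *
from scipy.optimize import least_squares
def proj(m,P):
    c=m["view"][:3,:3]@P+m["view"][:3,3]; return np.array([m["fx"]*c[0]/c[2]+m["cx"],m["fy"]*c[1]/c[2]+m["cy"]])
def inv(m,px,z):
    R=m["view"][:3,:3];t=m["view"][:3,3]; o=-R.T@t
    d=R.T@np.array([(px[0]-m["cx"])/m["fx"],(px[1]-m["cy"])/m["fy"],1]); return o+d*(z-o[2])/d[2]
def T(p,P):
    c,s=np.cos(p[2]),np.sin(p[2]); return np.array([p[0]+c*P[0]-s*P[1],p[1]+s*P[0]+c*P[1],P[2]])
def tp(u,v,f=5,o=(230,205)): return np.array([(u+.5)/f-.5+o[0],(v+.5)/f-.5+o[1]])
E
python3 - <<'E'
from h import *
mt,ms=camera_model("top"),camera_model("side")
L=[((50,-8,58),(388,116)),((50,-108,58),(632,75)),((-50,-108,58),(671,314)),((-50,-8,58),(427,353)),((-66,131,3),(110,455)),((-66,-131,3),(718,352))]
S=[((50,-108,58),(282,95)),((50,-8,58),(213,200)),((-50,-8,58),(430,240)),((66,131,3),(55,460)),((-66,131,3),(350,522))]
for nm,use in (("top",1),("side",2),("both",3)):
    def r(p):
        o=[]
        if use&1: o+=[proj(mt,T(p,np.array(P)))-tp(*q) for P,q in L]
        if use&2: o+=[proj(ms,T(p,np.array(P)))-tp(*q,5.4,(275,205)) for P,q in S]
        return np.concatenate(o)
    f=least_squares(r,[600,100,.16]); print(nm,f.x); print(f.fun.reshape(-1,2).round(1).tolist())
p=f.x
print("tab",T(p,(0,20,56)),"push",T(p,(0,-48,69)),"stop",T(p,(0,114,54)))
print("cup",inv(mt,tp(246,530),55),"counter",inv(mt,tp(427,525),20),"nut",inv(mt,tp(627,475),15))
print("rib top ends", inv(mt,tp(480,127),81),inv(mt,tp(505,300),81), T(p,(35,-43,81)),T(p,(-35,-43,81)))
E
```

```text
top [5.21249653e+02 1.14248908e+02 1.46979929e-01]
[[-0.1, -0.8], [-0.4, -0.4], [0.1, 0.1], [-0.1, 0.3], [-0.6, 0.2], [1.1, 0.6]]
side [5.20572853e+02 1.17770236e+02 1.69551614e-01]
[[1.0, 0.5], [-0.9, -0.8], [-0.1, -0.9], [-1.2, 0.3], [1.2, 0.6]]
both [5.20988288e+02 1.15015166e+02 1.55587615e-01]
[[-0.7, -0.7], [-1.1, -0.7], [-0.1, -0.3], [-0.3, 0.4], [-0.6, 0.8], [0.9, 0.2], [2.1, 0.0], [-0.3, -1.5], [0.2, -1.3], [-1.3, -0.8], [0.7, -0.1]]
tab [517.8890749 134.773579   56.       ] push [528.42639864  67.5949752   69.        ] stop [503.32277444 227.63811955  54.        ]
cup [403.91254484 172.29638431  55.        ] counter [405.67363558 100.31688633  20.        ] nut [425.14400733  17.31821142  15.        ]
rib top ends [561.58443272  76.19850006  81.        ] [492.21762057  67.41332433  81.        ] [562.22881796  77.95820093  81.        ] [493.07437288  67.11095591  81.        ]
```

```bash
python3 - <<'E'
from h import *
from scipy.spatial.transform import Rotation as Ro
s=state(); q=s["tcp_rot"]; R=Ro.from_quat([q[1],q[2],q[3],q[0]]).as_matrix(); print(R.round(3)); 
p=(521,114.7,.15); t=T(p,(0,20,56)); print(t,(t-s["ee_pos"])/10, T(p,(0,-48,69)))
a=np.arctan2(R[1,2],R[0,2]); print("z-axis yaw",a,"turn to +-strainer x:",[(.15+k-a) for k in(-np.pi,0,np.pi)],"to y:",[(.15+k-a) for k in(-np.pi/2,np.pi/2)])
E
```

```text
[[-0.896 -0.001  0.445]
 [-0.445  0.002 -0.896]
 [-0.    -1.    -0.002]]
[518.01123735 134.47542156  56.        ] [ 24.03662961  69.36086037 -17.42295343] [528.17303036  67.23898826  69.        ]
z-axis yaw -1.1099683902467168 turn to +-strainer x: [np.float64(-1.8816242633430764), np.float64(1.2599683902467167), np.float64(4.40156104383651)] to y: [np.float64(-0.31082793654817986), np.float64(2.830764717041613)]
```

Emit:
send_rows(moves=[[0,0,0.15,2.5,5,0,1],[0,0,0.3,4.5,10,0,1],[0,0,0.42,6,14.5,0,1],[0,0,0.54,8,19,0,1],[0,0,0.66,10,23.5,0,1],[0,0,0.78,12,28,0,1],[0,0,0.9,14,32.5,0,1],[0,0,1.0,16,37,0,1]])

```text
time: 0.9
ee_pos: [436.7, -190.8, 231.0]
tcp_rot: [0.473, -0.473, 0.526, -0.526]
contact_force: [1.7, -0.1, 0.2]
opening: 0.2
```

Emit:
send_rows(moves=[[0,0,0.1,1.2,4.5,0,1],[0,0,0.2,2.4,9,0,1],[0,0,0.26,3.6,13.5,-1,1],[0,0,0.26,4.8,18,-3,1],[0,0,0.26,6,22.5,-4,1],[0,0,0.26,7,27,-6,1],[0,0,0.26,8,32.4,-9,1],[0,0,0.26,8,32.4,-10,1]])

```text
time: 1.7
ee_pos: [516.0, 134.8, 129.5]
tcp_rot: [-0.537, 0.537, -0.461, 0.459]
contact_force: [0.5, -0.9, -0.0]
opening: -0.2
```

```bash
python3 - <<'E'
from h import *
import cv2
from scipy.spatial.transform import Rotation as Ro
for n,o in(("top",(230,205)),("side",(275,175))):
    im=capture(n)[:,:,::-1]; cv2.imwrite(f"pics/{n}1.png",cv2.resize(im[o[1]:o[1]+120,o[0]:o[0]+160],None,fx=5,fy=5,interpolation=cv2.INTER_CUBIC))
s=state(); q=s["tcp_rot"]; R=Ro.from_quat([q[1],q[2],q[3],q[0]]).as_matrix(); print(s["time"],s["ee_pos"],s["contact_force"],s["opening"],np.arctan2(R[1,2],R[0,2]),R.round(3)[:,1],s["joint_pos"].round(2))
E
```

```text
1.8 [513.92436816 132.72430586 128.20931982] [-0.75329232 -0.03277602 -0.15097027] 0.017132876360585414 0.1535658921622052 [-0.006 -0.001 -1.   ] [ 0.13  0.19 -0.36  1.02  0.    1.55]
```

Emit:
send_rows(moves=[[0,0,0,0,0,-2,1],[0,0,0,0,0,-4,1],[0,0,0,0,0,-5,1],[0,0,0,0,0,-5,1],[0,0,0,0,0,-5,1]])

```text
time: 2.3
ee_pos: [517.0, 130.6, 82.0]
tcp_rot: [0.536, -0.536, 0.461, -0.462]
contact_force: [-0.1, -0.3, 0.5]
opening: 0.1
```

```bash
python3 - <<'E'
from h import *
import cv2
for n,o in(("top",(230,205)),("side",(275,175))):
    im=capture(n)[:,:,::-1]; cv2.imwrite(f"pics/{n}2.png",cv2.resize(im[o[1]:o[1]+120,o[0]:o[0]+160],None,fx=5,fy=5,interpolation=cv2.INTER_CUBIC))
s=state();print(s["time"],s["ee_pos"],s["contact_force"])
E
```

```text
2.4 [517.64479803 130.91755048  82.58049971] [0.983916   0.6472287  1.13152117]
```

View pics/side2.png

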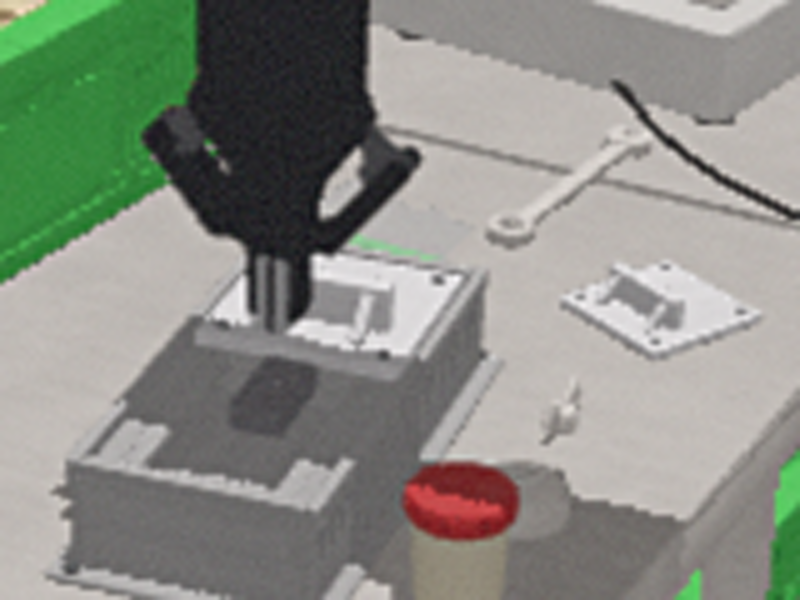

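View pics/top2.png

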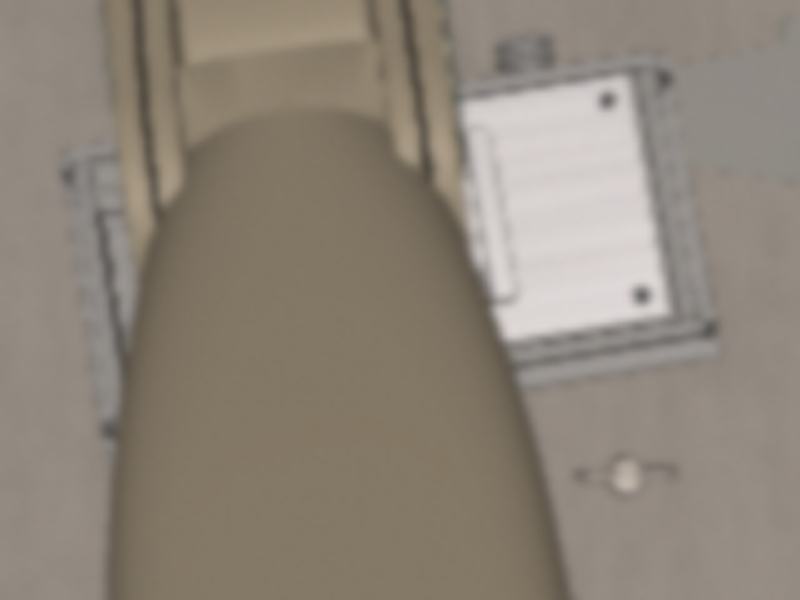

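```bash
python3 - <<'E'
from h import *
m=camera_model("side"); s=state(); e=s["ee_pos"]; print(e, (proj(m,e)-[275,175])*5, s["joint_vel"].round(3))
print((proj(m,T((521,114.7,.15),(0,20,56)))-[275,175])*5)
E
```

```text
[517.64479803 130.91755048  82.58049971] [278.20204399 320.9720254 ] [ 0.005 -0.001 -0.    -0.004 -0.    -0.   ]
[273.20564051 375.56589246]
```

The side view shows the fingertip at about (280,325), where the projected TCP falls, and the tab at (278,385) under it. I'll move 4 mm towards +y and come down slowly.

Emit:
send_rows(moves=[[0,0,0,0,0.4,-1.0,1],[0,0,0,0,0.4,-1.8,1],[0,0,0,0,0.4,-2.1,1],[0,0,0,0,0.4,-2.3,1],[0,0,0,0,0.4,-2.5,1],[0,0,0,0,0.4,-2.7,1],[0,0,0,0,0.4,-2.8,1],[0,0,0,0,0.4,-2.8,1]])

```text
time: 3.2
ee_pos: [516.6, 135.2, 53.5]
tcp_rot: [0.536, -0.536, 0.461, -0.461]
contact_force: [-0.9, -0.1, 2.2]
opening: 0.1
```

Contact is starting, with the force at about 2–3 N. I'll keep pressing.

Emit:
send_rows(moves=[[0,0,0,0,0,-0.2,1],[0,0,0,0,0,-0.3,1],[0,0,0,0,0,-0.4,1],[0,0,0,0,0,-0.5,1],[0,0,0,0,0,-0.6,1],[0,0,0,0,0,-0.6,1]])

```text
time: 3.8
ee_pos: [516.6, 135.1, 47.2]
tcp_rot: [0.536, -0.536, 0.461, -0.461]
contact_force: [-0.5, -0.8, 3.2]
opening: 0.1
```

Emit:
send_rows(moves=[[0,0,0,0,0,-0.1,1],[0,0,0,0,0,-0.2,1],[0,0,0,0,0,-0.2,1]])

```text
time: 4.1
ee_pos: [516.7, 135.1, 46.0]
tcp_rot: [0.536, -0.536, 0.461, -0.461]
contact_force: [-2.2, 0.1, 7.1]
opening: 0.0
```

Emit:
send_rows(moves=[[0,0,0,0,0,-0.1,1],[0,0,0,0,0,-0.15,1],[0,0,0,0,0,-0.15,1]])

```text
time: 4.4
ee_pos: [516.7, 135.2, 45.9]
tcp_rot: [0.536, -0.536, 0.461, -0.461]
contact_force: [-5.5, -0.5, 17.6]
opening: -0.0
```

The tab is on its hard stop: z = 45.9, with 17.6 N of reaction. I'll lift and check.

Emit:
send_rows(moves=[[0,0,0,0,0,1.0,1],[0,0,0,0,0,4,1],[0,0,0,0,0,6,1],[0,0,0,0.6,-3.5,6,1],[0,0,0,1.3,-8.5,6,1],[0,0,0,1.3,-8.6,6,1],[0,0,0,1.3,-8.6,6,1],[0,0,0,1.3,-8.6,6,1]])

```text
time: 5.2
ee_pos: [529.1, 49.6, 103.4]
tcp_rot: [-0.536, 0.536, -0.461, 0.461]
contact_force: [-0.2, 0.4, -0.5]
opening: -0.2
```

```bash
python3 - <<'E'
from h import *
import cv2
for n,o in(("side",(275,175)),):
    im=capture(n)[:,:,::-1]; cv2.imwrite(f"pics/{n}3.png",cv2.resize(im[o[1]:o[1]+120,o[0]:o[0]+160],None,fx=5,fy=5,interpolation=cv2.INTER_CUBIC))
s=state();e=s["ee_pos"];print(s["time"],e,s["contact_force"])
p=(521,114.7,.15);R=np.array([[np.cos(.15),np.sin(.15)],[-np.sin(.15),np.cos(.15)]]);print("strainer xy",R@(e[:2]-p[:2]))
E
```

```text
5.25 [529.07549046  49.99154723 103.42626177] [-0.38265603  0.03083668 -0.42501621]
strainer xy [ -1.68509893 -65.18863281]
```

View pics/side3.png

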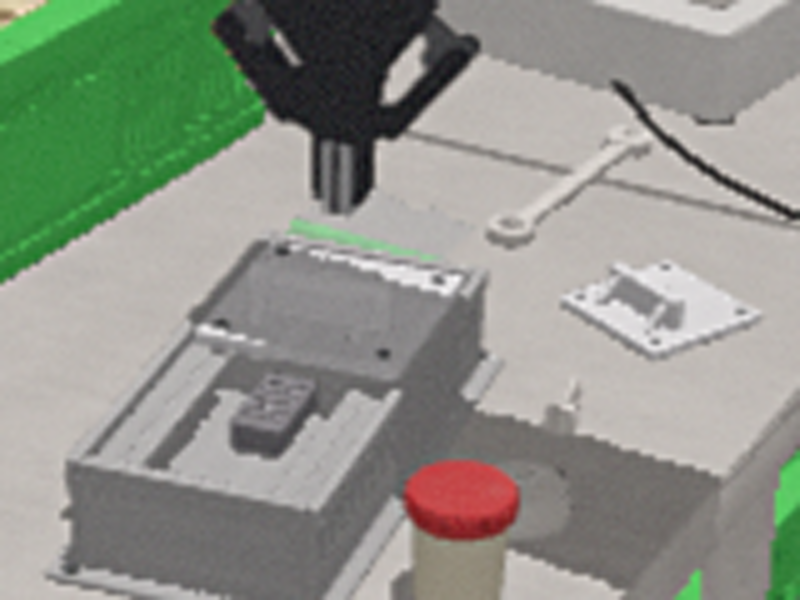

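The side view shows the tab now low in the channel at (270,415). The lid is unmoved and in shadow, and the hand is above and behind the rib. Going down behind the rib.

Emit:
send_rows(moves=[[0,0,0,0.2,-0.3,-1.5,1],[0,0,0,0.2,-0.3,-2.8,1],[0,0,0,0.2,-0.3,-3.4,1],[0,0,0,0.2,-0.3,-3.8,1],[0,0,0,0.2,-0.3,-4.0,1],[0,0,0,0.2,-0.3,-4.0,1],[0,0,0,0.2,-0.3,-4.0,1]])

```text
time: 5.95
ee_pos: [531.9, 46.2, 64.2]
tcp_rot: [0.536, -0.536, 0.461, -0.461]
contact_force: [0.5, 0.2, -0.9]
opening: -0.0
```

```bash
python3 - <<'E'
from h import *
import cv2
for n,o in(("side",(275,175)),):
    im=capture(n)[:,:,::-1]; cv2.imwrite(f"pics/{n}4.png",cv2.resize(im[o[1]:o[1]+120,o[0]:o[0]+160],None,fx=5,fy=5,interpolation=cv2.INTER_CUBIC))
s=state();e=s["ee_pos"];print(s["time"],e,s["contact_force"])
p=(521,114.7,.15);R=np.array([[np.cos(.15),np.sin(.15)],[-np.sin(.15),np.cos(.15)]]);print("strainer xy",R@(e[:2]-p[:2]))
E
```

```text
6.0 [531.98829158  46.12082373  64.27111132] [ 0.48530494  0.18832258 -0.54869469]
strainer xy [  0.61656088 -69.45117582]
```

View pics/side4.png

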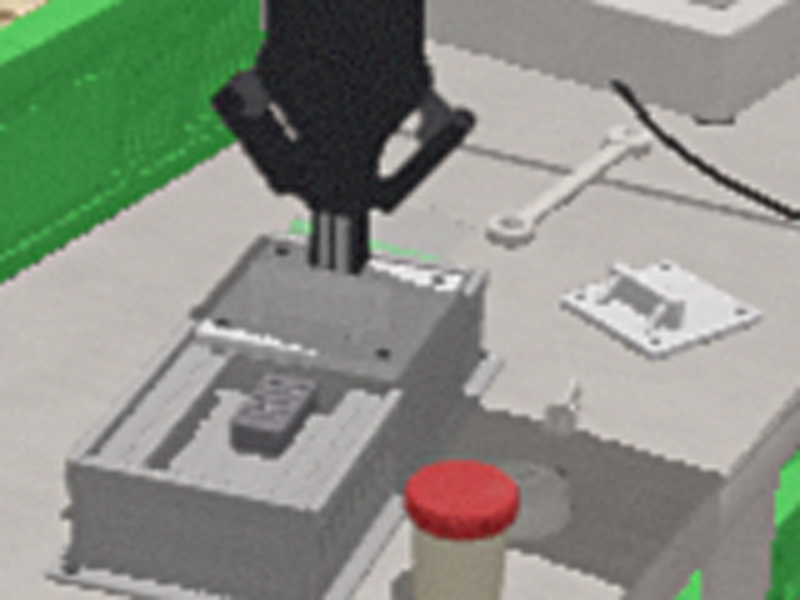

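Emit:
send_rows(moves=[[0,0,0,-0.07,0.5,-0.1,1],[0,0,0,-0.13,0.9,-0.1,1],[0,0,0,-0.2,1.3,-0.1,1],[0,0,0,-0.27,1.8,-0.1,1],[0,0,0,-0.35,2.3,-0.1,1],[0,0,0,-0.42,2.8,-0.1,1],[0,0,0,-0.5,3.3,-0.1,1]])

```text
time: 6.7
ee_pos: [526.7, 79.4, 62.9]
tcp_rot: [-0.536, 0.536, -0.461, 0.461]
contact_force: [-0.3, -1.5, 0.5]
opening: -0.1
```

```bash
python3 - <<'E'
from h import *
import cv2
for n,o in(("side",(275,175)),):
    im=capture(n)[:,:,::-1]; cv2.imwrite(f"pics/{n}5.png",cv2.resize(im[o[1]:o[1]+120,o[0]:o[0]+160],None,fx=5,fy=5,interpolation=cv2.INTER_CUBIC))
s=state();e=s["ee_pos"];print(s["time"],e,s["contact_force"])
p=(521,114.7,.15);R=np.array([[np.cos(.15),np.sin(.15)],[-np.sin(.15),np.cos(.15)]]);print("strainer xy",R@(e[:2]-p[:2]))
E
```

```text
6.75 [526.47727199  80.2185119   62.91863716] [0.28380072 0.14982481 0.27955345]
strainer xy [  0.26291895 -34.91281145]
```

View pics/side5.png

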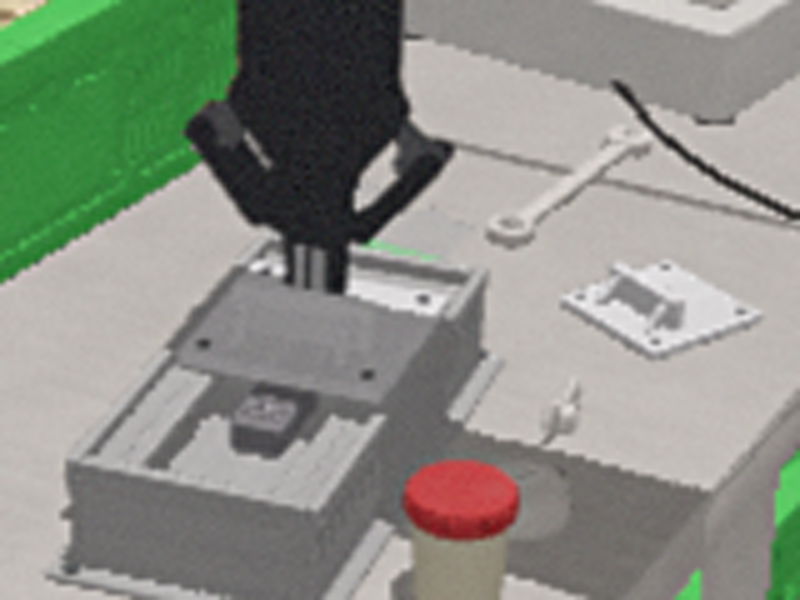

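The lid has moved about 25 mm and its front edge is already past the start of the tab, sliding flat. Continuing the push.

Emit:
send_rows(moves=[[0,0,0,-0.07,0.5,0,1],[0,0,0,-0.15,1.0,0,1],[0,0,0,-0.23,1.5,0,1],[0,0,0,-0.3,2.0,0,1],[0,0,0,-0.38,2.5,0,1],[0,0,0,-0.45,3.0,0,1],[0,0,0,-0.53,3.5,0,1],[0,0,0,-0.6,4.0,0,1]])

```text
time: 7.55
ee_pos: [520.5, 119.5, 62.8]
tcp_rot: [-0.536, 0.536, -0.461, 0.461]
contact_force: [0.7, -1.7, 0.8]
opening: 0.1
```

Emit:
send_rows(moves=[[0,0,0,-0.07,0.5,0,1],[0,0,0,-0.15,1.0,0,1],[0,0,0,-0.23,1.5,0,1],[0,0,0,-0.3,2.0,0,1],[0,0,0,-0.38,2.5,0,1],[0,0,0,-0.45,3.0,0,1],[0,0,0,-0.53,3.5,0,1],[0,0,0,-0.6,4.0,0,1]])

```text
time: 8.35
ee_pos: [514.4, 159.5, 62.8]
tcp_rot: [-0.536, 0.536, -0.461, 0.461]
contact_force: [0.2, -2.6, 0.8]
opening: -0.1
```

```bash
python3 - <<'E'
from h import *
import cv2
for n,o in(("side",(275,175)),):
    im=capture(n)[:,:,::-1]; cv2.imwrite(f"pics/{n}6.png",cv2.resize(im[o[1]:o[1]+120,o[0]:o[0]+160],None,fx=5,fy=5,interpolation=cv2.INTER_CUBIC))
s=state();e=s["ee_pos"];print(s["time"],e,s["contact_force"])
p=(521,114.7,.15);R=np.array([[np.cos(.15),np.sin(.15)],[-np.sin(.15),np.cos(.15)]]);print("strainer xy",R@(e[:2]-p[:2]))
E
```

```text
8.4 [514.25941394 160.30468322  62.72091763] [ 0.29592917 -1.32516317 -0.12285434]
strainer xy [ 0.15018215 46.09989238]
```

View pics/side6.png

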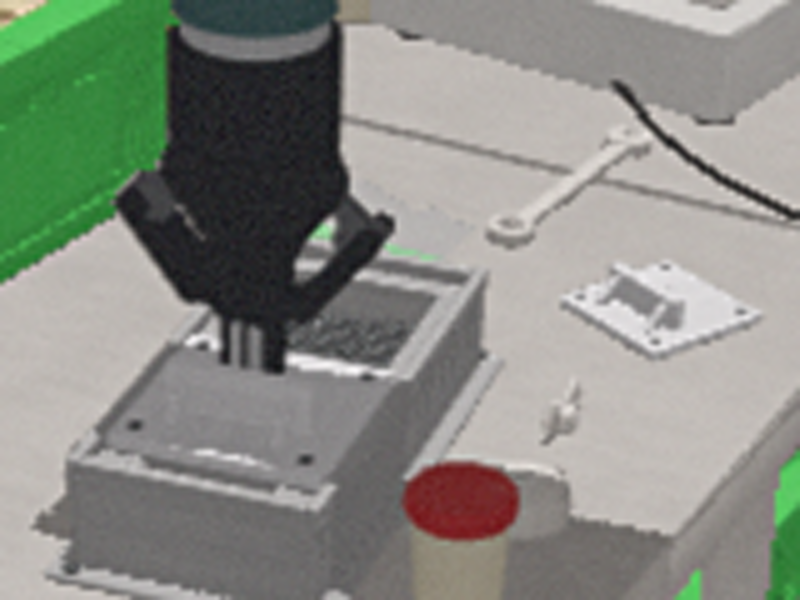

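Emit:
send_rows(moves=[[0,0,0,-0.06,0.4,0,1],[0,0,0,-0.12,0.8,0,1],[0,0,0,-0.17,1.1,0,1],[0,0,0,-0.2,1.3,0,1],[0,0,0,-0.22,1.5,0,1],[0,0,0,-0.24,1.6,0,1],[0,0,0,-0.26,1.7,0,1]])

```text
time: 9.1
ee_pos: [511.8, 176.2, 62.7]
tcp_rot: [-0.536, 0.536, -0.461, 0.461]
contact_force: [0.5, -2.0, 0.8]
opening: 0.3
```

Emit:
send_rows(moves=[[0,0,0,-0.01,0.1,0,1],[0,0,0,-0.03,0.2,0,1],[0,0,0,-0.04,0.3,0,1]])

```text
time: 9.4
ee_pos: [511.6, 178.3, 62.7]
tcp_rot: [-0.535, 0.537, -0.461, 0.462]
contact_force: [-0.0, -5.9, 1.2]
opening: -0.0
```

Emit:
send_rows(moves=[[0,0,0,-0.01,0.1,0,1],[0,0,0,-0.01,0.1,0,1]])

```text
time: 9.6
ee_pos: [511.6, 178.3, 62.8]
tcp_rot: [-0.535, 0.537, -0.46, 0.463]
contact_force: [0.9, -7.7, 0.9]
opening: -0.1
```

The hand has stopped moving while the force rises, so the lid is at the stop. I'll back off, lift straight up and move clear.

Emit:
send_rows(moves=[[0,0,0,0.06,-0.4,0,1],[0,0,0,0.15,-1.0,0,1],[0,0,0,0.15,-1.2,0.5,1],[0,0,0,0.15,-1.2,4,1],[0,0,0,0.15,-1.2,8,1],[0,0,0,0.15,-1.2,12,1],[0,0,0,0.15,-1.2,16,1],[0,0,0,0.15,-5,18,1]])

```text
time: 10.4
ee_pos: [515.2, 132.8, 247.7]
tcp_rot: [0.54, -0.535, 0.459, -0.461]
contact_force: [1.2, -0.7, 0.6]
opening: 0.2
```

Emit:
send_rows(moves=[[0,0,0,-1,-5,0,1],[0,0,0,-2,-10,0,1],[0,0,0,-3,-15,0,1],[0,0,0,-4,-20,0,1],[0,0,0,-5,-25,0,1],[0,0,0,-6,-30,0,1],[0,0,0,-6,-30,0,1],[0,0,0,-6,-30,0,1]])

```text
time: 11.2
ee_pos: [452.7, -171.0, 243.1]
tcp_rot: [0.536, -0.535, 0.462, -0.462]
contact_force: [0.0, 0.5, -0.5]
opening: -0.0
```

```bash
python3 - <<'E'
from h import *
import cv2
for n,o in(("top",(230,205)),("side",(275,175)),):
    im=capture(n)[:,:,::-1]; cv2.imwrite(f"pics/{n}7.png",cv2.resize(im[o[1]:o[1]+120,o[0]:o[0]+160],None,fx=5,fy=5,interpolation=cv2.INTER_CUBIC)); cv2.imwrite(f"pics/{n}7f.png",im)
s=state();e=s["ee_pos"];print(s["time"],e,s["contact_force"])
E
```

```text
11.3 [ 452.95084217 -169.0574147   242.90736024] [0.995007   0.62381653 0.1820201 ]
```

View pics/side7.png

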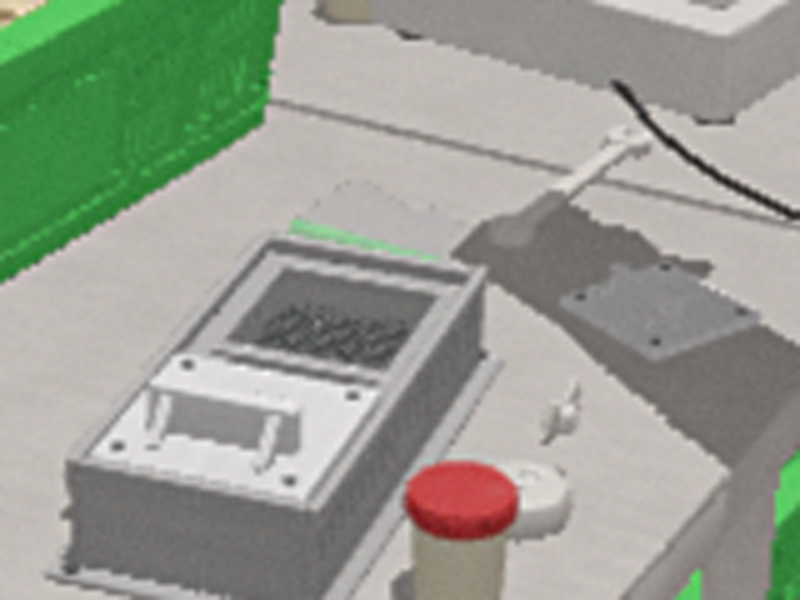

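View pics/top7.png

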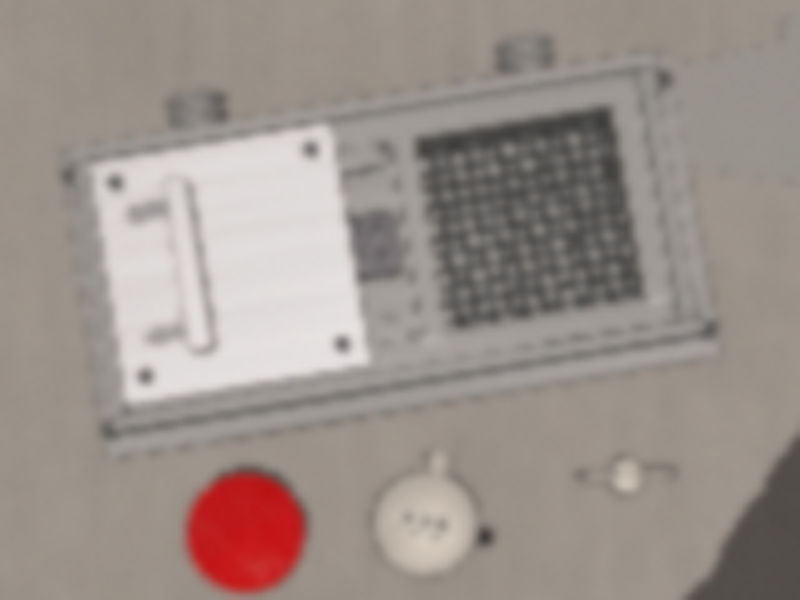

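View pics/top7f.png

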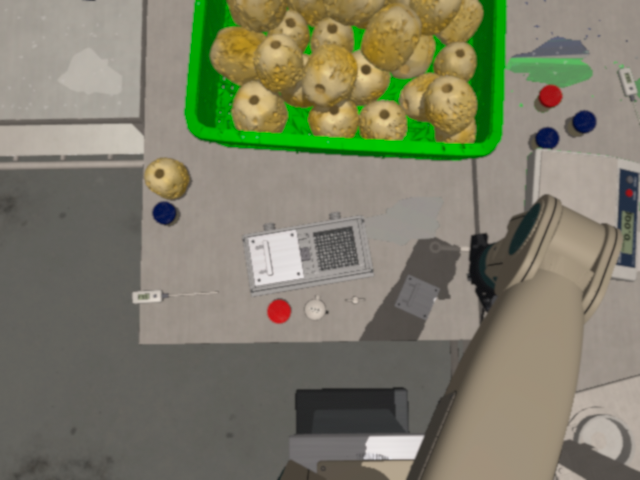

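The lid lies flat against the stop at the left, corners at about (93,165) and (125,403) in the top crop. The well mesh is open and the tab is still down. The cup, counter and wing nut sit on the same pixels as before, and the hand is clear at z = 243 mm.

```bash
python3 -c "
from workcell import *
print(job_done(), state()['time'])"
```

```text
the job is handed in; nothing more can be done
the job is handed in; nothing more can be done
```

The strainer is open: I pressed the snap tab fully in, then pushed the lid by its rib along the rails to the end stop. I handed the job in at about 11.3 s.

- **Tab:** with the fingers shut, the hand stopped at z = 45.9 mm with 17.6 N of reaction, which matches the hard stop 4 mm below the rails. It was still down in the last pictures.
- **Lid:** it slid flat at about 2 N. At the end the hand stopped moving while the force rose to 7.7 N, so the lid had reached the stop. The last pictures show it lying flat against the stop with the well open.
- **Surroundings:** the cup, counter and wing nut sit on the same pixels as before. The blue cup, fruit and thermometer look unmoved in the full top view. The spanner was partly in shadow, but the arm did not come near it at table height.
- **Hand:** it finished clear, at z = 243 mm and away from the strainer, with no contact force beyond noise.
- **Disagreement:** the two cameras differed by about 3.5 mm and 0.02 rad on the strainer's pose. I worked mainly from the top view and left clearance, and no contact contradicted it.

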